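# Sort two machine feet by the grip of their soles

### The job

One of the two look-alike machine feet has a worn, slippery sole. Slide each foot over the table without lifting it and feel how hard it drags; slide the foot that grips well into the green taped square and the slippery one into the red square, and leave both standing wholly inside, let go.

Things in the scene. Friction and masses are not known exactly. Their poses are not given: they have to be found in the camera images.
- left_ring_sleeve (a point): Middle, 47 mm up, of the steel sleeve on the foot waiting on the left (+y) yellow ring at the start (within 5 mm); the point stays with the ring (120 mm across). Foot: grey round base 100 mm across, 17 mm high; sleeve 28 mm across, z 30 to 64 mm, floats 9 mm up or down on a soft spring (1 N): holding it does not load the sole. 0.9 kg. While moving one drags 5 to 8 N, the worn one about 1 N
- right_ring_sleeve (a point): Middle, 47 mm up, of the steel sleeve on the foot waiting on the right (-y) yellow ring at the start (within 5 mm); the point stays with the ring (120 mm across). Foot: grey round base 100 mm across, 17 mm high; sleeve 28 mm across, z 30 to 64 mm, floats 9 mm up or down on a soft spring (1 N): holding it does not load the sole. 0.9 kg. While moving one drags 5 to 8 N, the worn one about 1 N
- green_square_mid (a point): centre of the green square for the foot with the good (high drag) sole, on the table: four strips of green tape, 12 mm wide, stuck flat on the white table sheet, 170 mm square outside, 146 mm inside; no height, feet slide over it freely. x and y run along the strips
- red_square_mid (a point): centre of the red square for the foot with the worn (low drag) sole, on the table: four strips of red tape, 12 mm wide, stuck flat on the white table sheet, 170 mm square outside, 146 mm inside; no height, feet slide over it freely. x and y run along the strips

How it is judged:
At the end, for the whole second after the job is handed in: The good, high-drag foot is in the green square and the worn, low-drag foot in the red one: each axis within 35 mm of the square's centre along both its sides (base inside the tape's outer edge), upright within 7 degrees, on the table, at rest (x of good_foot_axis in the frame of green_square_mid between -0.035 and 0.035 m and y of good_foot_axis in the frame of green_square_mid between -0.035 and 0.035 m and x of worn_foot_axis in the frame of red_square_mid between -0.035 and 0.035 m and y of worn_foot_axis in the frame of red_square_mid between -0.035 and 0.035 m and angle between each of good_foot_axis, worn_foot_axis's own z axis and vertical below 0.12 rad and height (world z) of each of good_foot_axis, worn_foot_axis below 0.054 m and linear speed of each of good_foot, worn_foot below 0.02 m/s); the robot touches nothing.
It fails at once if a foot is lifted more than 15 mm off the table (they are to be slid) (height (world z) of any of good_foot_axis, worn_foot_axis above 0.062 m).
It fails at once if a foot is tipped over (angle between any of good_foot_axis, worn_foot_axis's own z axis and vertical above 0.7 rad).
It also fails if it takes over 56 s, if anything falls off the work surface, if the arm or the gripper's body presses on something with over 40 N, if the wrist force passes 120 N, or if a joint passes its speed limit or range.

### The arm

A 6-joint arm with a two-finger parallel gripper is mounted at the origin on a cart in front of the work surface, level with it; the furniture and walls round the work are solid. World frame = base frame: x ahead of the robot, y to its left, z up, the work surface at z = 0. Lengths are in m, angles in rad, forces in N, time in s.
With the tool pointing down it reaches from about 0.325 to 0.775 m from the base axis. Payload 5.5 kg.
Tool frame: the origin (TCP) lies midway between the tips of the shut fingers; the grasp point (between the pads) lies 19 mm behind it; z points along the fingers, y is the direction in which the jaws open and shut (so a half turn about z gives the same grasp; the last joint's range is limited). The gripper opens to 88 mm and grips with 3 to 60 N. Pads are 20 mm wide; open, the fingers measure 115 mm over their backs; the gripper's body (75 mm by 178 mm) begins 61 mm behind the grasp point.
Start: joints at [-1.318, 0.091, 1.231, -0, 1.82, -0.057], TCP at [0.183, -0.571, 0.199] pointing down, gripper open.
Joint ranges: [-2.87, 2.87], [-0.86, 2.18], [0.17, 2.46], [-1.51, 4.65], [0.06, 2.69], [-2.65, 2.65]. Speed limits (rad/s): [2.57, 2.57, 3.01, 3.14, 3.14, 3.14].

### API

Orientations are given as a 3x3 rotation matrix whose columns are the frame's x, y, z axes.
In Python, from workcell import * gives the robot as it stands.
- The arm moves only by the tool play_rows, never from a script. Its argument "deltas" is a list of rows, each a list of 4 numbers: the shift along the tool's x, y, z in m, then the turn about the tool's z in degrees. A call has 1 to 10 rows; each row shifts and turns the commanded pose from where the row before left it, along the tool's axes as they then stand; what a row does not reach is not made up. A row lasts 1/8 s, in which the tool goes at most 62.5 mm and 10.7 degrees, less where a joint would pass 70% of its speed; a pose out of reach is approached as far as the arm can. A call is refused whole if a number of a shift passes 0.0625 or a number of a turn 10.7, either way. A call with a gripper value outside its range is refused whole. "jaw" is the opening in per cent of the stroke, from 0 (shut) to 100 (fully open), set as the call begins (left out, the last holds). The fingers move at their own pace and stop on an object; the grip force is fixed at half the most. Time passes only in rows, so rows that do not move let the fingers close. It gives the time, the measured TCP pose, the force and the opening at its end, in the units of the state.
- get_obs(): the state, without advancing time (a new reading comes with each control period).
- snapshot(name): name is "scene" or "top"; returns (picture, depth): 480x640x3 uint8, red, green, blue; 480x640 float32, m along the optical axis (not along the pixel's ray), 0 where there is no reading.
- get_calibration(name): a dict with "mtx" (3x3 intrinsics, pixels), "xyz" and "orientation" of the camera in the world. Camera axes: x right, y up, looking along -z (the intrinsics and any distortion apply to the point x, -y, -z); pixel columns grow to the right and rows downward; lengths in m; the calibration is good to about 2 mm. A picture is of the moment at which its call begins. get_calibration takes no time and is no camera call.
- job_done(): hands the job in, once; it reports no verdict.
Trained networks look in the newest picture that a camera, given by its name, has taken for a name from the list of things; names that differ only in an ending like _2 or _b are one class to them, and where a whole thing is asked for, a point or a joint stands for the part that bears it (a point fixed in the world has none). Each returns a list of dicts, best first, with "p" (0 to 1); they miss things now and then, are a little off and sometimes report something else, mostly with a low value. They report only what shows in the picture. A call takes as long as a camera call.
- find_in(name, camera): "bbox" ([left, top, right, bottom] in pixels, round what is visible of it).
The state is a dict: "clock": time; "joint_positions": joint angles; "dq": joint speeds; "joint_efforts": joint torques, N m; "eef_pos": TCP position; "eef_rot": TCP orientation; "contact_force": force on the tool from outside, world axes, zero at the start; "moment": the same for the moment, N m; "width": finger opening in m.
Only numpy, scipy, OpenCV 4.12 (cv2) and the standard library are available. Lean on these libraries where they do the work, as an engineer would, in place of code of your own. Each camera call takes 0.05 s, during which the arm holds its last target.

## Working session

There is one attempt and no reset: what is moved stays moved. The work goes in short steps, Python scripts to look and compute and a tool call to move; the robot and the scene stay as the last step left them, time stands still between calls to the robot, and variables do not carry over. Pictures are saved under pics/ and viewed, and the job is handed in when it is done.

Besides the shell and the picture viewer there is one more tool, called after "Request:" by a JSON object that holds its "name" and its "arguments". play_rows: Moves the arm, as the interface text tells. Its arguments: {"type":"object","properties":{"deltas":{"type":"array"},"jaw":{"type":"number"}},"required":["deltas"]}

```bash
mkdir -p pics
cat > h.py <<'E'
from workcell import *
import numpy as np, cv2
def px2w(cam,u,v,z):
    c=get_calibration(cam);K=np.array(c["mtx"]);R=np.array(c["orientation"]);t=np.array(c["xyz"])
    d=np.linalg.solve(K,[u,v,1.]);d=R@np.array([d[0],-d[1],-d[2]])
    return t+d*(z-t[2])/d[2]
def state():
    o=get_obs();print(round(o["clock"],2),np.round(o["eef_pos"],4),np.round(o["eef_rot"],3).tolist(),"F",np.round(o["contact_force"],2),"w",round(float(o["width"]),4),"q",np.round(o["joint_positions"],2))
E
python3 - <<'E'
from h import *
state()
print(get_calibration("top"),get_calibration("scene"))
for c in ["top","scene"]:
    p,d=snapshot(c);cv2.imwrite(f"pics/{c}0.png",p[:,:,::-1])
    np.save(f"pics/{c}d.npy",d)
for n in ["left_ring_sleeve","right_ring_sleeve","green_square_mid","red_square_mid"]:
    r=find_in(n,"top")[:2]
    for q in r:
        b=q["bbox"];z=.064 if "sleeve" in n else 0
        print(n,q,px2w("top",(b[0]+b[2])/2,(b[1]+b[3])/2,z))
E
```

```text
0.0 [ 0.1828 -0.5711  0.1981] [[0.952, 0.305, -0.0], [0.305, -0.952, 0.002], [0.0, -0.002, -1.0]] F [-0.52  0.39 -1.28] w 0.0875 q [-1.32  0.09  1.23  0.    1.82 -0.06]
{'mtx': array([[468.10401147,   0.        , 317.0105073 ],
       [  0.        , 468.10401147, 239.64980968],
       [  0.        ,   0.        ,   1.        ]]), 'xyz': array([ 0.42631069, -0.03288624,  0.91385055]), 'orientation': array([[ 0.00233741,  0.98939693, -0.14521796],
       [-0.99912782, -0.00374369, -0.04158826],
       [-0.04169095,  0.14518851,  0.98852525]])} {'mtx': array([[448.48810956,   0.        , 322.0960291 ],
       [  0.        , 448.48810956, 244.94375392],
       [  0.        ,   0.        ,   1.        ]]), 'xyz': array([0.26379158, 0.5378357 , 0.6837534 ]), 'orientation': array([[-0.89219618,  0.31089127, -0.32761655],
       [-0.45163465, -0.61971604,  0.64185526],
       [-0.00348203,  0.7206238 ,  0.69331755]])}
left_ring_sleeve {'bbox': [223.4, 263.7, 287.4, 328.0], 'p': 0.9} [0.44850188 0.11452771 0.064     ]
right_ring_sleeve {'bbox': [369.6, 249.7, 427.2, 314.7], 'p': 0.6} [ 0.47321733 -0.14389242  0.064     ]
green_square_mid {'bbox': [204.2, 157.7, 292.3, 249.2], 'p': 0.57} [0.63463094 0.14407567 0.        ]
red_square_mid {'bbox': [330.3, 158.3, 414.2, 246.1], 'p': 0.59} [ 0.63540537 -0.10419683  0.        ]
```

View pics/top0.png

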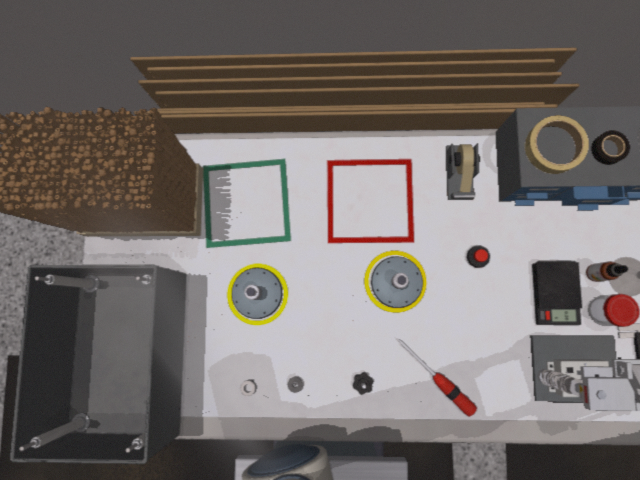

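View pics/scene0.png

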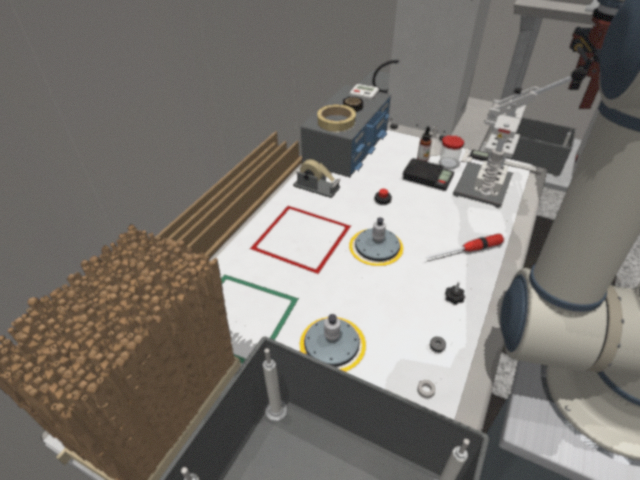

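The top view shows the yellow rings at about (258,294) and (395,281), with sleeve tops at about (252,292) and (401,280). The green square is centred at about (247,203) and the red one at about (370,201). A tall brush block stands left of the green square and a bin stands left of the left foot. I'll measure these exactly.

Run:
```python
from h import *
p=cv2.imread("pics/top0.png");d=np.load("pics/topd.npy");h=cv2.cvtColor(p,cv2.COLOR_BGR2HSV)
# world cloud
c=get_calibration("top");K=c["mtx"];R=c["orientation"];t=c["xyz"]
v,u=np.mgrid[:480,:640];X=np.stack([(u-K[0,2])/K[0,0]*d,-(v-K[1,2])/K[1,1]*d,-d],-1)@R.T+t
X[d==0]=np.nan
for n,lo,hi in [("y",(25,150,120),(35,255,255)),("g",(60,100,50),(90,255,255)),("r",(0,180,100),(5,255,255))]:
    m=cv2.inRange(h,lo,hi);k,l,s,ce=cv2.connectedComponentsWithStats(m)
    for i in range(1,k):
        if s[i,4]>150 :
            pts=np.argwhere(l==i)[:,::-1].astype(np.float32)
            W=np.array([px2w("top",a,b,0)[:2] for a,b in pts],np.float32)
            if n=="y": print(n,cv2.minEnclosingCircle(W))
            else: print(n,s[i],cv2.minAreaRect(W))
for a,b in [(240,270),(395,270)]:
    for nm,reg in [("sleeve",(slice(260,320),slice(225,290) if a<300 else slice(365,430)))]:
        q=X[reg].reshape(-1,3);q=q[np.isfinite(q[:,2])]
        for lo,hi in [(.012,.022),(.055,.068),(.07,.12)]:
            s=q[(q[:,2]>lo)&(q[:,2]<hi)]
            if len(s):print(a,lo,len(s),(s.min(0)+s.max(0))/2,np.ptp(s,axis=0))
for uu,vv in [(196,170),(190,160),(180,180),(160,160),(196,200),(170,150),(180,290),(156,290),(156,350),(480,256),(462,160)]: print(uu,vv,X[vv,uu])
Z=X[...,2];
m=(Z>.03)&(X[...,0]>.3)&(X[...,0]<.8)&(X[...,1]>.15);print("left obst min y",X[m][:,1].min(), X[m][:,2].max())
for x0 in np.arange(.35,.75,.05):
    mm=m&(abs(X[...,0]-x0)<.02)
    if mm.any(): print(round(x0,2),np.nanmin(X[mm][:,1]),np.nanmax(X[mm][:,2]))
m=(Z>.03)&(X[...,0]>.65)&(abs(X[...,1])<.25);print("back min x",np.nanmin(X[m][:,0]),np.nanmax(X[m][:,2]))
```

```text
y ((0.47924718260765076, -0.14546196162700653), 0.05951252579689026)
y ((0.4542061388492584, 0.12254955619573593), 0.0594797283411026)
g [ 204  160   86   87 1157] ((0.6365653872489929, 0.1490716189146042), (0.1659112572669983, 0.16570556163787842), 4.548971176147461)Traceback (most recent call last):
  File "<stdin>", line 12, in <module>
  File "h.py", line 4, in px2w
    c=get_calibration(cam);K=np.array(c["mtx"]);R=np.array(c["orientation"]);t=np.array(c["xyz"])
ValueError: time passes only in moves, steps and waits
```

```bash
sed -i 's/^def px2w/import functools\n@functools.lru_cache\ndef cal(n): return get_calibration(n)\ndef px2w/; s/c=get_calibration(cam)/c=cal(cam)/' h.py
cat > m.py <<'E'
from h import *
p=cv2.imread("pics/top0.png");d=np.load("pics/topd.npy");h=cv2.cvtColor(p,cv2.COLOR_BGR2HSV)
c=cal("top");K=c["mtx"];R=c["orientation"];t=c["xyz"]
v,u=np.mgrid[:480,:640];X=np.stack([(u-K[0,2])/K[0,0]*d,-(v-K[1,2])/K[1,1]*d,-d],-1)@R.T+t
X[d==0]=np.nan
for n,lo,hi in [("r",(0,180,100),(5,255,255))]:
    m=cv2.inRange(h,lo,hi);k,l,s,ce=cv2.connectedComponentsWithStats(m)
    for i in range(1,k):
        if s[i,4]>150 :
            pts=np.argwhere(l==i)[:,::-1].astype(np.float32)
            W=np.array([px2w("top",a,b,0)[:2] for a,b in pts],np.float32)
            print(n,s[i],cv2.minAreaRect(W))
for a in (240,395):
        q=X[260:320,(slice(225,290) if a<300 else slice(365,430))].reshape(-1,3);q=q[np.isfinite(q[:,2])]
        for lo,hi in [(.012,.022),(.055,.068),(.07,.12)]:
            s=q[(q[:,2]>lo)&(q[:,2]<hi)]
            if len(s):print(a,lo,len(s),(s.min(0)+s.max(0))/2,np.ptp(s,axis=0))
for uu,vv in [(196,170),(190,160),(180,180),(160,160),(196,200),(170,150),(180,290),(156,290),(156,350),(480,256),(462,160)]: print(uu,vv,X[vv,uu])
Z=X[...,2];
m=(Z>.03)&(X[...,0]>.3)&(X[...,0]<.8)&(X[...,1]>.17)
for x0 in np.arange(.35,.75,.05):
    mm=m&(abs(X[...,0]-x0)<.02)
    if mm.any(): print(round(x0,2),np.nanmin(X[mm][:,1]),np.nanmax(X[mm][:,2]))
m=(Z>.03)&(X[...,0]>.65)&(abs(X[...,1])<.25);print("back min x",np.nanmin(X[m][:,0]),np.nanmax(X[m][:,2]))
E
python3 m.py
```

```text
r [ 328  160   85   82 1184] ((0.6398782134056091, -0.09904246032238007), (0.16563373804092407, 0.16521453857421875), 89.9385986328125)
r [607 295  31  31 642] ((0.4247056841850281, -0.5688674449920654), (0.05585015192627907, 0.05550379678606987), 0.06672611087560654)
r [434 374  20  20 223] ((0.2890239357948303, -0.23101375997066498), (0.03796352818608284, 0.021182410418987274), 43.68075942993164)
r [453 393  23  23 253] ((0.2515709698200226, -0.26974135637283325), (0.04018579423427582, 0.020983433350920677), 44.959434509277344)
240 0.012 1565 [0.45657271 0.12132694 0.01682927] [0.09379133 0.09469279 0.00965128]
240 0.055 127 [0.45646303 0.12134173 0.06117534] [0.02731224 0.02579226 0.01105884]
240 0.07 60 [0.45678748 0.1222016  0.07751141] [0.01430503 0.01536224 0.00642876]
395 0.012 1599 [ 0.47485442 -0.14870899  0.01666673] [0.08759032 0.09343019 0.009323  ]
395 0.055 128 [ 0.47726893 -0.14831297  0.06159377] [0.02533507 0.02687863 0.0102604 ]
395 0.07 63 [ 0.47816861 -0.14859627  0.0783796 ] [0.01436505 0.01465507 0.00888064]
196 170 [0.69495574 0.24265417 0.03366043]
190 160 [0.69949096 0.23951762 0.0823433 ]
180 180 [0.64432356 0.23583076 0.14219962]
160 160 [0.64708181 0.23255862 0.24343057]
196 200 [0.63470802 0.24041474 0.03302404]
170 150 [0.67864207 0.23507183 0.19787096]
180 290 [0.4593824  0.25731139 0.05310214]
156 290 [0.45479237 0.2562255  0.17182972]
156 350 [0.35944405 0.25779151 0.15472832]
480 256 [ 0.5239568  -0.3010763   0.03078701]
462 160 [ 0.7003362  -0.2670009   0.06225343]
0.35 0.25536201703180017 0.176334167143108
0.4 0.25528823322943106 0.17777742085483694
0.45 0.25531850630719743 0.17596693484873072
0.5 0.2557643189686891 0.17743449385019217
0.55 0.23400252671737073 0.2790100537587712
0.6 0.23069323590844712 0.27632193692559204
0.65 0.23092262881913714 0.27924787291681497
0.7 0.23152516315555036 0.27815761884591617
back min x 0.6500950436278055 0.27613244233029854
```

```bash
cat >> m.py <<'E'
print("----")
a=np.array([.183,-.571]);b=np.array([.4775,-.1485]);
for s in np.linspace(0,1,8):
    q=a+s*(b-a);mm=(np.hypot(X[...,0]-q[0],X[...,1]-q[1])<.12);print(q,np.nanmax(np.where(mm,Z,-1)))
for y0 in np.arange(-.2,.25,.06):
  for zz in (.03,.1):
    mm=(Z>zz)&(abs(X[...,1]-y0)<.03)&(X[...,0]>.6);print(round(y0,2),zz,np.nanmin(X[mm][:,0]) if mm.any() else None)
E
python3 m.py | sed -n '/----/,$p'
```

```text
----
[ 0.183 -0.571] 0.00591396198239047
[ 0.22507143 -0.51064286] 0.23567590667217775
[ 0.26714286 -0.45028571] 0.23567590667217775
[ 0.30921429 -0.38992857] 0.23567590667217775
[ 0.35128571 -0.32957143] 0.22489771901091327
[ 0.39335714 -0.26921429] 0.029672682866650035
[ 0.43542857 -0.20885714] 0.08281991931473265
[ 0.4775 -0.1485] 0.08281991931473265
-0.2 0.03 1.010797686874491
-0.2 0.1 None
-0.14 0.03 1.0112561602796784
-0.14 0.1 None
-0.08 0.03 1.0109742639670647
-0.08 0.1 None
-0.02 0.03 1.0105571920068104
-0.02 0.1 None
0.04 0.03 1.010941833185727
0.04 0.1 None
0.1 0.03 1.0111974200876968
0.1 0.1 None
0.16 0.03 1.0109971300172016
0.16 0.1 None
0.22 0.03 0.6003637570576267
0.22 0.1 0.6003910663726477
```

```bash
cat >> m.py <<'E'
print("++++")
mm=(Z>.1)&(X[...,1]<-.2)&(X[...,0]<.6)
o=np.argwhere(mm);print(len(o))
for zz in (.05,.1,.15,.2):
    q=X[(Z>zz)&(X[...,1]<-.2)&(X[...,1]>-.7)&(X[...,0]<.6)];print(zz,len(q),q.min(0),q.max(0))
for i in o[::max(1,len(o)//25)]: print(i[::-1],X[i[0],i[1]].round(3))
E
python3 m.py | sed -n '/++++/,$p'
```

```text
++++
3176
0.05 5274 [ 0.27628096 -0.55427195  0.05001362] [ 0.51162734 -0.38733047  0.23567591]
0.1 3176 [ 0.27837976 -0.52664903  0.10002589] [ 0.4986     -0.38733047  0.23567591]
0.15 2468 [ 0.28374693 -0.47817658  0.15006847] [ 0.35626378 -0.38733047  0.23567591]
0.2 2019 [ 0.28374693 -0.46433428  0.20001614] [ 0.35194523 -0.38733047  0.23567591]
[625 266] [ 0.499 -0.522  0.101]
[612 363] [ 0.347 -0.442  0.18 ]
[625 366] [ 0.346 -0.441  0.213]
[634 368] [ 0.344 -0.452  0.215]
[584 371] [ 0.329 -0.422  0.136]
[593 373] [ 0.327 -0.435  0.138]
[597 375] [ 0.324 -0.438  0.143]
[572 377] [ 0.319 -0.407  0.128]
[631 378] [ 0.331 -0.445  0.218]
[596 380] [ 0.325 -0.405  0.203]
[562 382] [ 0.309 -0.397  0.114]
[607 383] [ 0.321 -0.42   0.202]
[572 385] [ 0.309 -0.398  0.144]
[619 386] [ 0.318 -0.435  0.205]
[585 388] [ 0.314 -0.388  0.205]
[632 389] [ 0.314 -0.453  0.205]
[603 391] [ 0.311 -0.41   0.209]
[586 393] [ 0.307 -0.389  0.204]
[585 395] [ 0.304 -0.389  0.2  ]
[591 397] [ 0.302 -0.395  0.204]
[598 399] [ 0.299 -0.404  0.205]
[610 401] [ 0.296 -0.422  0.202]
[626 403] [ 0.294 -0.443  0.204]
[588 406] [ 0.288 -0.393  0.198]
[606 408] [ 0.287 -0.415  0.204]
[639 410] [ 0.285 -0.46   0.204]
```

Run:
```python
import cv2
p=cv2.imread("pics/top0.png")[230:430,500:640];cv2.imwrite("pics/crop.png",cv2.resize(p,None,fx=4,fy=3,interpolation=cv2.INTER_CUBIC)[:600])
```

```text
(no output)
```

View pics/crop.png

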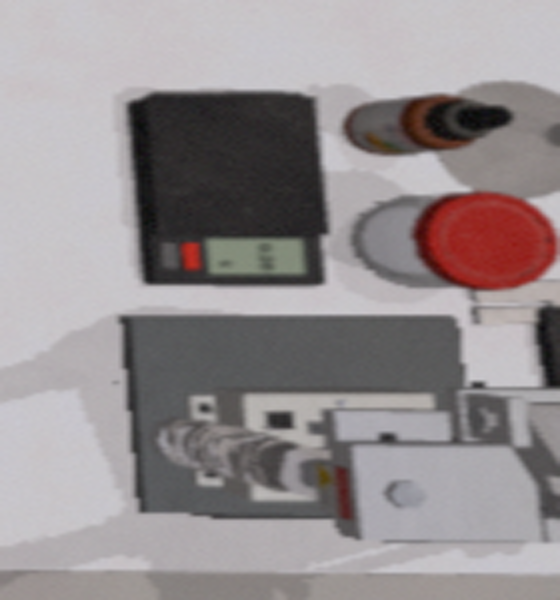

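The crop shows a tall instrument, about 0.236 m high, at x 0.28–0.36, y below −0.39. It stands right on the direct path, so I'll rise before crossing it.

Request:
{"name": "play_rows", "arguments": {"deltas": [[0,0,-0.05,0],[0,0,-0.05,0],[0,0,-0.04,0],[0,0,0,0],[0.04,-0.03,0,0],[0.0455,-0.0345,0,0],[0.0455,-0.0345,0,0],[0.0455,-0.0345,0,0],[0.0455,-0.0345,0,0],[0.0455,-0.0345,0,0]], "jaw": 70}}

```text
clock: 1.55
eef_pos: [0.3765, -0.2953, 0.3374]
eef_rot: [[0.952, 0.305, -0.002], [0.305, -0.952, 0.001], [-0.001, -0.002, -1.0]]
contact_force: [1.2, 0.3, -0.8]
width: 0.0609
```

Request:
{"name": "play_rows", "arguments": {"deltas": [[0.0455,-0.0345,0,0],[0.0455,-0.0345,0,0],[0.0455,-0.0345,0,0],[0,0,0.03,-10.3],[0,0,0.03,-10.3],[0,0,0.03,-10.3],[0,0,0.03,-10.3],[0,0,0.03,-10.3],[0,0,0.02,-10.3],[0,0,0,-10.3]]}}

```text
clock: 2.8
eef_pos: [0.4727, -0.1561, 0.1648]
eef_rot: [[-0.003, 1.0, -0.006], [1.0, 0.003, 0.002], [0.002, -0.006, -1.0]]
contact_force: [-0.9, 0.7, 1.1]
width: 0.0615
```

```bash
python3 -c "
from h import *
state()"
```

```text
2.8 [ 0.4727 -0.1561  0.1648] [[-0.003, 1.0, -0.006], [1.0, 0.003, 0.002], [0.002, -0.006, -1.0]] F [-0.89  0.72  1.06] w 0.0615 q [-0.39 -0.18  1.56 -0.    1.77 -0.39]
```

Request:
{"name": "play_rows", "arguments": {"deltas": [[0.0076,0.005,0.04,0],[0,0,0.04,0],[0,0,0.03,0],[0,0,0.015,0],[0,0,0.012,0],[0,0,0,0]]}}

```text
clock: 3.55
eef_pos: [0.4791, -0.1492, 0.0318]
eef_rot: [[0.003, 1.0, -0.001], [1.0, -0.003, 0.0], [0.0, -0.001, -1.0]]
contact_force: [0.3, 0.4, 0.2]
width: 0.0611
```

Run:
```python
from h import *
state()
p,d=snapshot("scene");cv2.imwrite("pics/s1.png",p[:,:,::-1])
p,d=snapshot("top");cv2.imwrite("pics/t1.png",p[:,:,::-1])
```

```text
3.55 [ 0.4791 -0.1492  0.0318] [[0.003, 1.0, -0.001], [1.0, -0.003, 0.0], [0.0, -0.001, -1.0]] F [0.35 0.35 0.22] w 0.0611 q [-0.37 -0.14  1.76  0.    1.53 -0.37]
```

View pics/s1.png

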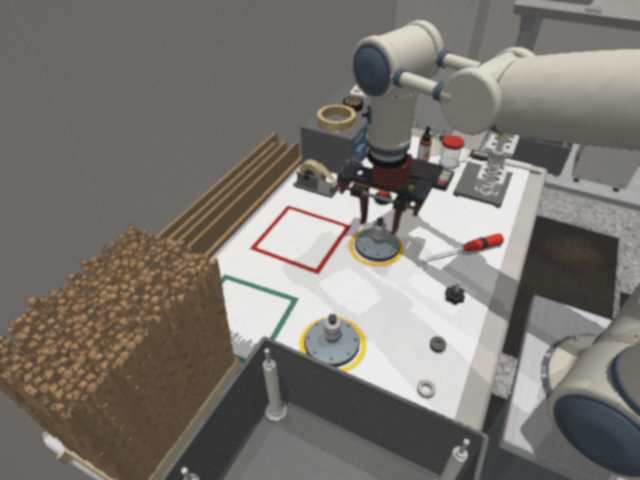

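The fingers straddle the right sleeve at about (380,228), and the body's long side runs along x, as I wanted. I'll lower slightly and grip.

Request:
{"name": "play_rows", "arguments": {"deltas": [[0,0,0.003,0],[0,0,0,0],[0,0,0,0],[0,0,0,0],[0,0,0,0]], "jaw": 0}}

```text
clock: 4.28
eef_pos: [0.4793, -0.1493, 0.0292]
eef_rot: [[0.003, 1.0, -0.0], [1.0, -0.003, 0.0], [0.0, -0.0, -1.0]]
contact_force: [-1.2, 0.3, 0.8]
width: 0.0269
```

Request:
{"name": "play_rows", "arguments": {"deltas": [[0,0.003,0,0],[0,0.008,0,0],[0,0.008,0,0]]}}

```text
clock: 4.65
eef_pos: [0.4987, -0.1493, 0.029]
eef_rot: [[0.003, 1.0, -0.001], [1.0, -0.003, 0.0], [0.0, -0.001, -1.0]]
contact_force: [-3.2, 0.5, 0.4]
width: 0.027
```

Request:
{"name": "play_rows", "arguments": {"deltas": [[0,0.008,0,0]]}}

```text
clock: 4.78
eef_pos: [0.5069, -0.1493, 0.0291]
eef_rot: [[0.003, 1.0, -0.0], [1.0, -0.003, 0.0], [0.0, -0.0, -1.0]]
contact_force: [-2.4, -0.3, 1.1]
width: 0.0269
```

Request:
{"name": "play_rows", "arguments": {"deltas": [[0,0.008,0,0]]}}

```text
clock: 4.9
eef_pos: [0.515, -0.1493, 0.0291]
eef_rot: [[0.003, 1.0, -0.0], [1.0, -0.003, 0.0], [0.0, -0.0, -1.0]]
contact_force: [-3.8, 1.0, -0.8]
width: 0.0267
```

Request:
{"name": "play_rows", "arguments": {"deltas": [[0,0.008,0,0]]}}

```text
clock: 5.03
eef_pos: [0.523, -0.1493, 0.0292]
eef_rot: [[0.003, 1.0, -0.0], [1.0, -0.003, 0.0], [0.0, -0.0, -1.0]]
contact_force: [-3.5, -0.6, 0.2]
width: 0.027
```

Request:
{"name": "play_rows", "arguments": {"deltas": [[0,0.008,0,0]]}}

```text
clock: 5.15
eef_pos: [0.531, -0.1494, 0.0292]
eef_rot: [[0.003, 1.0, -0.0], [1.0, -0.003, 0.0], [0.0, -0.0, -1.0]]
contact_force: [-4.2, 0.6, -0.3]
width: 0.027
```

That is about −3.4 N, which doesn't settle it. A reversal will cancel any sensor bias.

Request:
{"name": "play_rows", "arguments": {"deltas": [[0,-0.004,0,0],[0,-0.008,0,0]]}}

```text
clock: 5.4
eef_pos: [0.5196, -0.1494, 0.03]
eef_rot: [[0.002, 1.0, 0.004], [1.0, -0.002, -0.001], [-0.001, 0.004, -1.0]]
contact_force: [2.5, -0.3, -0.3]
width: 0.0269
```

Request:
{"name": "play_rows", "arguments": {"deltas": [[0,-0.008,0,0]]}}

```text
clock: 5.52
eef_pos: [0.5104, -0.1494, 0.0298]
eef_rot: [[0.003, 1.0, 0.002], [1.0, -0.003, -0.0], [-0.0, 0.002, -1.0]]
contact_force: [2.4, 0.1, -0.1]
width: 0.027
```

Request:
{"name": "play_rows", "arguments": {"deltas": [[0,-0.008,0,0]]}}

```text
clock: 5.65
eef_pos: [0.502, -0.1494, 0.0296]
eef_rot: [[0.003, 1.0, 0.001], [1.0, -0.003, -0.0], [-0.0, 0.001, -1.0]]
contact_force: [2.8, -0.4, 0.6]
width: 0.0274
```

Request:
{"name": "play_rows", "arguments": {"deltas": [[0,-0.008,0,0]]}}

```text
clock: 5.78
eef_pos: [0.4939, -0.1494, 0.0294]
eef_rot: [[0.003, 1.0, 0.001], [1.0, -0.003, -0.0], [-0.0, 0.001, -1.0]]
contact_force: [2.9, -0.4, -0.2]
width: 0.0271
```

Request:
{"name": "play_rows", "arguments": {"deltas": [[0,-0.008,0,0]]}}

```text
clock: 5.9
eef_pos: [0.4858, -0.1493, 0.0293]
eef_rot: [[0.003, 1.0, 0.0], [1.0, -0.003, -0.0], [-0.0, 0.0, -1.0]]
contact_force: [3.9, -1.0, -0.7]
width: 0.0273
```

Request:
{"name": "play_rows", "arguments": {"deltas": [[0,0,0,0],[0,0,0,0]]}}

```text
clock: 6.15
eef_pos: [0.4852, -0.1492, 0.0286]
eef_rot: [[0.003, 1.0, -0.003], [1.0, -0.003, 0.0], [0.0, -0.003, -1.0]]
contact_force: [-2.1, 0.4, 0.3]
width: 0.0271
```

Request:
{"name": "play_rows", "arguments": {"deltas": [[0.008,0,0,0],[0.008,0,0,0]]}}

```text
clock: 6.4
eef_pos: [0.4867, -0.1333, 0.0293]
eef_rot: [[0.003, 1.0, 0.0], [1.0, -0.003, -0.001], [-0.001, 0.0, -1.0]]
contact_force: [0.1, -3.5, -0.0]
width: 0.0274
```

Request:
{"name": "play_rows", "arguments": {"deltas": [[0.008,0,0,0]]}}

```text
clock: 6.52
eef_pos: [0.4867, -0.1248, 0.0294]
eef_rot: [[0.002, 1.0, 0.0], [1.0, -0.002, -0.0], [-0.0, 0.0, -1.0]]
contact_force: [-0.2, -3.5, 0.1]
width: 0.0271
```

Request:
{"name": "play_rows", "arguments": {"deltas": [[0.008,0,0,0]]}}

```text
clock: 6.65
eef_pos: [0.4867, -0.1167, 0.0293]
eef_rot: [[0.002, 1.0, 0.0], [1.0, -0.002, -0.0], [-0.0, 0.0, -1.0]]
contact_force: [-0.8, -2.5, 0.3]
width: 0.0272
```

Request:
{"name": "play_rows", "arguments": {"deltas": [[0.008,0,0,0]]}}

```text
clock: 6.78
eef_pos: [0.4866, -0.1087, 0.0293]
eef_rot: [[0.002, 1.0, 0.0], [1.0, -0.002, -0.0], [-0.0, 0.0, -1.0]]
contact_force: [-0.4, -3.5, 0.2]
width: 0.027
```

Request:
{"name": "play_rows", "arguments": {"deltas": [[0.002,0,0,0],[0.002,0,0,0],[0.002,0,0,0]]}}

```text
clock: 7.15
eef_pos: [0.4865, -0.1033, 0.0292]
eef_rot: [[0.003, 1.0, -0.0], [1.0, -0.003, -0.0], [-0.0, -0.0, -1.0]]
contact_force: [0.0, -1.2, -0.4]
width: 0.0269
```

Request:
{"name": "play_rows", "arguments": {"deltas": [[0.002,0,0,0]]}}

```text
clock: 7.28
eef_pos: [0.4865, -0.1013, 0.0292]
eef_rot: [[0.003, 1.0, -0.0], [1.0, -0.003, 0.0], [0.0, -0.0, -1.0]]
contact_force: [-0.1, -2.2, -0.0]
width: 0.027
```

Request:
{"name": "play_rows", "arguments": {"deltas": [[0.002,0,0,0]]}}

```text
clock: 7.4
eef_pos: [0.4865, -0.0993, 0.0292]
eef_rot: [[0.003, 1.0, -0.0], [1.0, -0.003, -0.0], [-0.0, -0.0, -1.0]]
contact_force: [-0.3, -3.1, -0.2]
width: 0.027
```

Request:
{"name": "play_rows", "arguments": {"deltas": [[0,0,0,0],[0,0,0,0],[0,0,0,0]], "jaw": 70}}

```text
clock: 7.78
eef_pos: [0.4865, -0.0991, 0.0292]
eef_rot: [[0.003, 1.0, -0.0], [1.0, -0.003, 0.0], [0.0, -0.0, -1.0]]
contact_force: [-0.1, 0.1, -0.7]
width: 0.0537
```

Run:
```python
from h import *
state()
```

```text
7.78 [ 0.4865 -0.0991  0.0292] [[0.003, 1.0, -0.0], [1.0, -0.003, 0.0], [0.0, -0.0, -1.0]] F [-0.07  0.1  -0.68] w 0.0537 q [-0.27 -0.16  1.77  0.    1.52 -0.27]
```

Request:
{"name": "play_rows", "arguments": {"deltas": [[0,0,-0.04,0],[0,0,-0.05,0],[0.04,0,-0.01,0],[0.055,-0.01,0,0],[0.055,-0.01,0,0],[0.05,-0.01,0,0],[0.02,0,0,0],[0,0,0.03,0],[0,0,0.02,0],[0,0,0,0]]}}

```text
clock: 9.02
eef_pos: [0.4558, 0.1204, 0.0771]
eef_rot: [[0.003, 1.0, -0.004], [1.0, -0.003, -0.001], [-0.001, -0.004, -1.0]]
contact_force: [0.4, 0.3, -1.1]
width: 0.0614
```

Run:
```python
from h import *
state()
p,d=snapshot("top");cv2.imwrite("pics/t2.png",p[:,:,::-1])
p,d=snapshot("scene");cv2.imwrite("pics/s2.png",p[:,:,::-1])
```

```text
9.03 [0.4558 0.1204 0.0771] [[0.003, 1.0, -0.004], [1.0, -0.003, -0.001], [-0.001, -0.004, -1.0]] F [ 0.41  0.28 -1.14] w 0.0614 q [ 0.19 -0.25  1.77  0.    1.63  0.19]
```

View pics/s2.png

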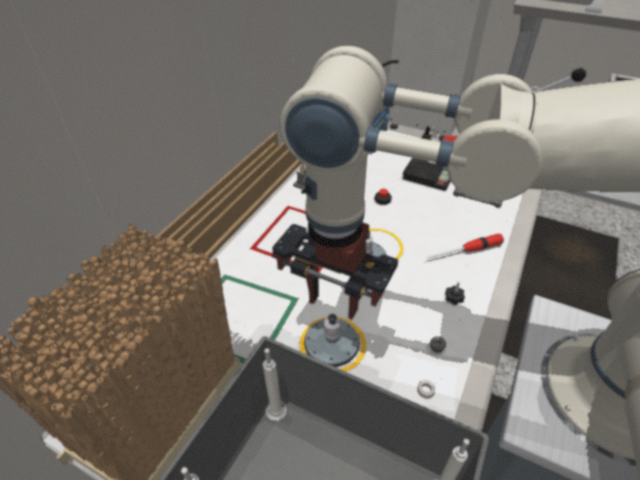

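The scene view shows the fingertips at about (313,303) and (352,315), above and either side of the left sleeve at (332,325). I'll descend and grip.

Request:
{"name": "play_rows", "arguments": {"deltas": [[0.001,0.001,0.03,0],[0,0,0.018,0],[0,0,0,0],[0,0,0,0]]}}

```text
clock: 9.62
eef_pos: [0.4587, 0.1218, 0.0323]
eef_rot: [[0.003, 1.0, 0.001], [1.0, -0.003, 0.0], [0.0, 0.001, -1.0]]
contact_force: [-0.9, 0.0, 0.3]
width: 0.0615
```

Request:
{"name": "play_rows", "arguments": {"deltas": [[0,0,0,0],[0,0,0,0],[0,0,0,0],[0,0,0,0],[0,0,0,0]], "jaw": 0}}

```text
clock: 10.25
eef_pos: [0.4574, 0.1218, 0.0308]
eef_rot: [[0.002, 1.0, -0.002], [1.0, -0.002, -0.0], [-0.0, -0.002, -1.0]]
contact_force: [-3.4, -0.2, -0.1]
width: 0.0271
```

Request:
{"name": "play_rows", "arguments": {"deltas": [[0,0.004,0,0],[0,0.008,0,0],[0,0.008,0,0]]}}

```text
clock: 10.62
eef_pos: [0.4761, 0.1217, 0.0301]
eef_rot: [[0.002, 1.0, -0.006], [1.0, -0.002, -0.0], [-0.0, -0.006, -1.0]]
contact_force: [-8.2, 0.2, 0.4]
width: 0.0272
```

Request:
{"name": "play_rows", "arguments": {"deltas": [[0,0.008,0,0]]}}

```text
clock: 10.75
eef_pos: [0.484, 0.1217, 0.03]
eef_rot: [[0.002, 1.0, -0.006], [1.0, -0.002, -0.0], [-0.0, -0.006, -1.0]]
contact_force: [-7.6, -0.0, 0.2]
width: 0.0266
```

Request:
{"name": "play_rows", "arguments": {"deltas": [[0,0.008,0,0]]}}

```text
clock: 10.88
eef_pos: [0.492, 0.1217, 0.03]
eef_rot: [[0.002, 1.0, -0.006], [1.0, -0.002, -0.0], [-0.0, -0.006, -1.0]]
contact_force: [-8.3, -0.6, 0.3]
width: 0.0273
```

Request:
{"name": "play_rows", "arguments": {"deltas": [[0,0.008,0,0]]}}

```text
clock: 11.0
eef_pos: [0.5, 0.1217, 0.03]
eef_rot: [[0.002, 1.0, -0.006], [1.0, -0.002, -0.0], [-0.0, -0.006, -1.0]]
contact_force: [-8.8, 0.1, -0.3]
width: 0.0271
```

Request:
{"name": "play_rows", "arguments": {"deltas": [[0,-0.004,0,0],[0,-0.008,0,0],[0,-0.008,0,0]]}}

```text
clock: 11.38
eef_pos: [0.4848, 0.1218, 0.0329]
eef_rot: [[0.003, 1.0, 0.008], [1.0, -0.003, 0.001], [0.001, 0.008, -1.0]]
contact_force: [7.8, 0.9, -0.3]
width: 0.0269
```

Request:
{"name": "play_rows", "arguments": {"deltas": [[0,-0.008,0,0]]}}

```text
clock: 11.5
eef_pos: [0.4768, 0.1218, 0.033]
eef_rot: [[0.003, 1.0, 0.008], [1.0, -0.003, 0.001], [0.001, 0.008, -1.0]]
contact_force: [7.7, 0.8, -0.5]
width: 0.027
```

Request:
{"name": "play_rows", "arguments": {"deltas": [[0,-0.008,0,0]]}}

```text
clock: 11.62
eef_pos: [0.4688, 0.1218, 0.033]
eef_rot: [[0.003, 1.0, 0.008], [1.0, -0.003, 0.001], [0.001, 0.008, -1.0]]
contact_force: [7.5, 1.2, -0.7]
width: 0.0268
```

The left foot drags about 8 N and the right about 3 N, symmetric in both directions. So left is the good one (to green) and right is the worn one (to red).

Request:
{"name": "play_rows", "arguments": {"deltas": [[0,0.008,0,0],[0.002,0.016,0,0],[0.003,0.02,0,0],[0.003,0.02,0,0],[0.003,0.02,0,0],[0.003,0.02,0,0],[0.003,0.02,0,0],[0.003,0.02,0,0],[0.003,0.014,0,0],[0.002,0.006,0,0]]}}

```text
clock: 12.88
eef_pos: [0.6288, 0.1456, 0.0296]
eef_rot: [[0.003, 1.0, -0.006], [1.0, -0.003, -0.002], [-0.002, -0.006, -1.0]]
contact_force: [-7.4, -1.8, 0.8]
width: 0.0266
```

Request:
{"name": "play_rows", "arguments": {"deltas": [[0,0,0,0],[0,0,0,0]]}}

```text
clock: 13.12
eef_pos: [0.6302, 0.1461, 0.0312]
eef_rot: [[0.003, 1.0, 0.0], [1.0, -0.003, -0.0], [-0.0, 0.0, -1.0]]
contact_force: [-1.6, -1.8, -0.4]
width: 0.0271
```

Request:
{"name": "play_rows", "arguments": {"deltas": [[0,0,0,0],[0,0,0,0],[0,0,0,0],[0,0,0,0]], "jaw": 70}}

```text
clock: 13.62
eef_pos: [0.6303, 0.1464, 0.0314]
eef_rot: [[0.003, 1.0, 0.0], [1.0, -0.003, 0.0], [0.0, 0.0, -1.0]]
contact_force: [-0.3, 0.1, 0.2]
width: 0.0607
```

Green is placed. Next I'll rise and retreat to the right foot at about (0.4865, −0.099).

Request:
{"name": "play_rows", "arguments": {"deltas": [[0,0,-0.04,0],[0,0,-0.05,0],[-0.02,-0.02,-0.01,0],[-0.05,-0.03,0,0],[-0.05,-0.03,0,0],[-0.05,-0.03,0,0],[-0.05,-0.025,0,0],[-0.0255,-0.009,0,0],[0,0,0,0]]}}

```text
clock: 14.75
eef_pos: [0.4851, -0.1002, 0.1316]
eef_rot: [[0.006, 1.0, 0.001], [1.0, -0.006, -0.0], [-0.0, 0.001, -1.0]]
contact_force: [-0.4, 0.0, -0.1]
width: 0.0616
```

Run:
```python
from h import *
state()
p,d=snapshot("top");cv2.imwrite("pics/t3.png",p[:,:,::-1])
p,d=snapshot("scene");cv2.imwrite("pics/s3.png",p[:,:,::-1])
```

```text
14.75 [ 0.4851 -0.1002  0.1316] [[0.006, 1.0, 0.001], [1.0, -0.006, -0.0], [-0.0, 0.001, -1.0]] F [-0.45  0.01 -0.08] w 0.0616 q [-0.27 -0.2   1.63 -0.    1.71 -0.27]
```

View pics/s3.png

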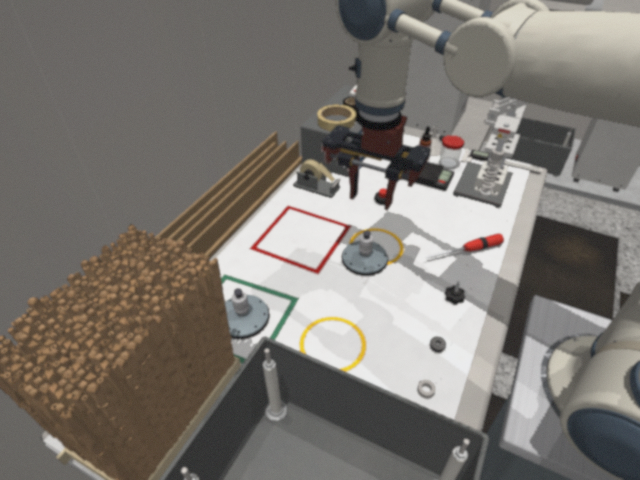

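View pics/t3.png

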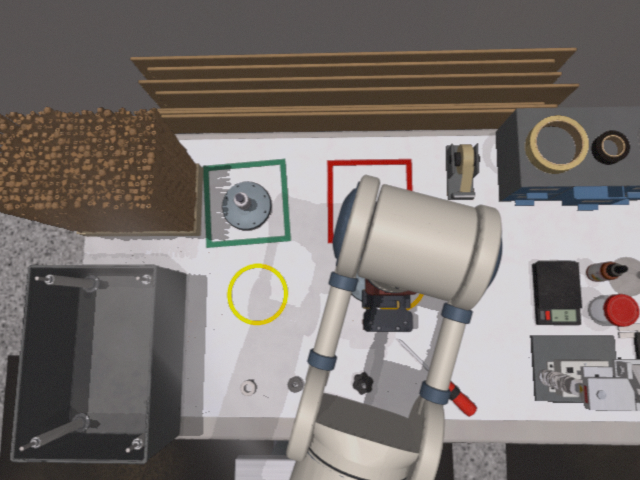

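The good foot is well inside green, with its base at top pixel (247,205). The other foot is where I left it, at scene pixel (366,255). Now I'll descend and slide it into red.

Request:
{"name": "play_rows", "arguments": {"deltas": [[0.001,0.0015,0.04,0],[0,0,0.035,0],[0,0,0.02,0],[0,0,0.006,0],[0,0,0,0]]}}

```text
clock: 15.48
eef_pos: [0.4876, -0.0975, 0.0309]
eef_rot: [[0.002, 1.0, 0.001], [1.0, -0.002, -0.0], [-0.0, 0.001, -1.0]]
contact_force: [-0.1, 0.2, 0.2]
width: 0.0614
```

Request:
{"name": "play_rows", "arguments": {"deltas": [[0,0,0,0],[0,0,0,0],[0,0,0,0],[0,0,0,0],[0,0,0,0]], "jaw": 0}}

```text
clock: 16.1
eef_pos: [0.4872, -0.0978, 0.0303]
eef_rot: [[0.003, 1.0, 0.0], [1.0, -0.003, -0.0], [-0.0, 0.0, -1.0]]
contact_force: [0.7, 0.1, -0.7]
width: 0.027
```

Request:
{"name": "play_rows", "arguments": {"deltas": [[0,0.008,0,0],[0,0.014,0,0],[0,0.016,0,0],[0,0.016,0,0],[0,0.016,0,0]]}}

```text
clock: 16.73
eef_pos: [0.5563, -0.0979, 0.0292]
eef_rot: [[0.003, 1.0, -0.004], [1.0, -0.003, 0.0], [0.0, -0.004, -1.0]]
contact_force: [-4.8, 0.6, -0.5]
width: 0.0269
```

Request:
{"name": "play_rows", "arguments": {"deltas": [[0,0.016,0,0],[0,0.016,0,0],[0,0.016,0,0]]}}

```text
clock: 17.1
eef_pos: [0.6043, -0.0979, 0.029]
eef_rot: [[0.003, 1.0, -0.004], [1.0, -0.003, 0.0], [0.0, -0.004, -1.0]]
contact_force: [-5.6, 0.3, 1.0]
width: 0.0271
```

Request:
{"name": "play_rows", "arguments": {"deltas": [[0,0.016,0,0],[0,0.01,0,0],[0,0.005,0,0],[0,0,0,0],[0,0,0,0]]}}

```text
clock: 17.73
eef_pos: [0.637, -0.0981, 0.031]
eef_rot: [[0.003, 1.0, 0.003], [1.0, -0.003, -0.0], [-0.0, 0.003, -1.0]]
contact_force: [2.6, -0.3, 0.1]
width: 0.0271
```

The force rose to about 5 N at twice the speed, so the reading depends on speed or place. I'll check that before trusting the assignment, first with a slow slide here and then with a free-air move.

Request:
{"name": "play_rows", "arguments": {"deltas": [[0,-0.002,0,0],[0,-0.002,0,0],[0,-0.002,0,0],[0,-0.002,0,0]]}}

```text
clock: 18.23
eef_pos: [0.6279, -0.0982, 0.0303]
eef_rot: [[0.003, 1.0, 0.0], [1.0, -0.003, -0.0], [-0.0, 0.0, -1.0]]
contact_force: [2.2, -0.7, -0.4]
width: 0.0275
```

Request:
{"name": "play_rows", "arguments": {"deltas": [[0,-0.002,0,0]]}}

```text
clock: 18.35
eef_pos: [0.6259, -0.0982, 0.0303]
eef_rot: [[0.003, 1.0, 0.0], [1.0, -0.003, -0.0], [-0.0, 0.0, -1.0]]
contact_force: [3.0, 1.0, 0.1]
width: 0.0268
```

Request:
{"name": "play_rows", "arguments": {"deltas": [[0,-0.002,0,0]]}}

```text
clock: 18.48
eef_pos: [0.6239, -0.0982, 0.0302]
eef_rot: [[0.003, 1.0, 0.0], [1.0, -0.003, -0.0], [-0.0, 0.0, -1.0]]
contact_force: [1.9, -0.6, -0.1]
width: 0.0267
```

Request:
{"name": "play_rows", "arguments": {"deltas": [[0,0.002,0,0],[0,0.002,0,0],[0,0.002,0,0],[0,0.002,0,0]]}}

```text
clock: 18.98
eef_pos: [0.6319, -0.0982, 0.03]
eef_rot: [[0.003, 1.0, -0.001], [1.0, -0.003, 0.0], [0.0, -0.001, -1.0]]
contact_force: [-1.9, -0.4, 0.7]
width: 0.0267
```

Request:
{"name": "play_rows", "arguments": {"deltas": [[0,0.002,0,0]]}}

```text
clock: 19.1
eef_pos: [0.6341, -0.0981, 0.0301]
eef_rot: [[0.003, 1.0, -0.0], [1.0, -0.003, 0.0], [0.0, -0.0, -1.0]]
contact_force: [-3.2, 0.3, -0.5]
width: 0.0271
```

Request:
{"name": "play_rows", "arguments": {"deltas": [[0,0.002,0,0]]}}

```text
clock: 19.23
eef_pos: [0.6362, -0.0982, 0.0302]
eef_rot: [[0.003, 1.0, -0.0], [1.0, -0.003, 0.0], [0.0, -0.0, -1.0]]
contact_force: [-1.3, -0.0, -0.7]
width: 0.0267
```

Request:
{"name": "play_rows", "arguments": {"deltas": [[0,0,0,0],[0,0,0,0],[0,0,0,0],[0,0,0,0]], "jaw": 70}}

```text
clock: 19.73
eef_pos: [0.6361, -0.0982, 0.0303]
eef_rot: [[0.003, 1.0, 0.0], [1.0, -0.003, -0.0], [-0.0, 0.0, -1.0]]
contact_force: [-0.7, 0.6, -0.4]
width: 0.0604
```

Request:
{"name": "play_rows", "arguments": {"deltas": [[0,0,-0.04,0],[0,0,-0.05,0],[0,0,-0.02,0],[0,0,0,0],[0,-0.008,0,0],[0,-0.008,0,0],[0,-0.008,0,0],[0,-0.008,0,0],[0,-0.008,0,0]]}}

```text
clock: 20.85
eef_pos: [0.5954, -0.0981, 0.1402]
eef_rot: [[0.003, 1.0, 0.0], [1.0, -0.003, -0.0], [-0.0, 0.0, -1.0]]
contact_force: [0.0, -0.1, -0.2]
width: 0.0618
```

Request:
{"name": "play_rows", "arguments": {"deltas": [[0,-0.008,0,0]]}}

```text
clock: 20.98
eef_pos: [0.5875, -0.098, 0.1404]
eef_rot: [[0.003, 1.0, 0.0], [1.0, -0.003, -0.0], [-0.0, 0.0, -1.0]]
contact_force: [0.2, -0.2, 0.3]
width: 0.0616
```

Request:
{"name": "play_rows", "arguments": {"deltas": [[0,-0.016,0,0],[0,-0.016,0,0],[0,-0.016,0,0],[0,-0.016,0,0]]}}

```text
clock: 21.48
eef_pos: [0.5233, -0.0979, 0.1403]
eef_rot: [[0.003, 1.0, 0.0], [1.0, -0.003, -0.0], [-0.0, 0.0, -1.0]]
contact_force: [0.5, -0.2, 0.7]
width: 0.0618
```

Request:
{"name": "play_rows", "arguments": {"deltas": [[0,-0.016,0,0]]}}

```text
clock: 21.6
eef_pos: [0.5073, -0.0978, 0.1404]
eef_rot: [[0.003, 1.0, 0.0], [1.0, -0.003, -0.0], [-0.0, 0.0, -1.0]]
contact_force: [-0.1, 0.5, -0.9]
width: 0.0615
```

The free-air reading is about 0, so the sensor isn't the cause. The right foot drags about 2.2 N at 16 mm/s, 3.2 N at 64 mm/s and 5.2 N at 128 mm/s, so part of its drag grows with speed. At the same 64 mm/s the left foot drags 8 N, so the assignment holds. I'll retreat and check the final placement.

Request:
{"name": "play_rows", "arguments": {"deltas": [[0,-0.03,-0.03,0],[0,-0.04,-0.04,0],[-0.03,-0.04,-0.04,0],[-0.04,-0.02,-0.02,0],[-0.04,0,0,0],[0,0,0,0]]}}

```text
clock: 22.35
eef_pos: [0.378, -0.2085, 0.2692]
eef_rot: [[0.006, 1.0, -0.0], [1.0, -0.006, -0.0], [-0.0, -0.0, -1.0]]
contact_force: [0.3, 0.5, -1.0]
width: 0.0614
```

```bash
cat > f.py <<'E'
from h import *
state()
p,d=snapshot("top");cv2.imwrite("pics/t4.png",p[:,:,::-1])
p2,_=snapshot("scene");cv2.imwrite("pics/s4.png",p2[:,:,::-1])
c=cal("top");K=c["mtx"];R=c["orientation"];t=c["xyz"]
v,u=np.mgrid[:480,:640];X=np.stack([(u-K[0,2])/K[0,0]*d,-(v-K[1,2])/K[1,1]*d,-d],-1)@R.T+t
X[d==0]=np.nan
for n,g in [("green",(.6366,.149)),("red",(.640,-.099))]:
    m=(abs(X[...,0]-g[0])<.08)&(abs(X[...,1]-g[1])<.075)
    q=X[m]
    for lo,hi in [(.012,.022),(.055,.068),(.07,.1)]:
        s=q[(q[:,2]>lo)&(q[:,2]<hi)]
        if len(s): print(n,lo,len(s),((s.min(0)+s.max(0))/2)[:2]-g,np.ptp(s,axis=0))
E
python3 f.py
```

```text
22.35 [ 0.378  -0.2085  0.2692] [[0.006, 1.0, -0.0], [1.0, -0.006, -0.0], [-0.0, -0.0, -1.0]] F [ 0.34  0.46 -1.02] w 0.0614 q [-0.58 -0.33  1.49 -0.    1.98 -0.58]
green 0.012 1414 [-0.00775175 -0.00392012] [0.09368258 0.09362068 0.0092329 ]
green 0.055 121 [-0.0072294  -0.00290277] [0.02687639 0.02766537 0.01243036]
green 0.07 57 [-0.00730378 -0.00323109] [0.01541711 0.01420316 0.0084005 ]
red 0.012 1477 [-0.00398093  0.0003047 ] [0.0948064  0.09384137 0.00927943]
red 0.055 120 [-0.00399872  0.0006294 ] [0.02669837 0.02734162 0.01083382]
red 0.07 58 [-0.0041121   0.00102171] [0.01407396 0.0147417  0.00872647]
```

View pics/t4.png

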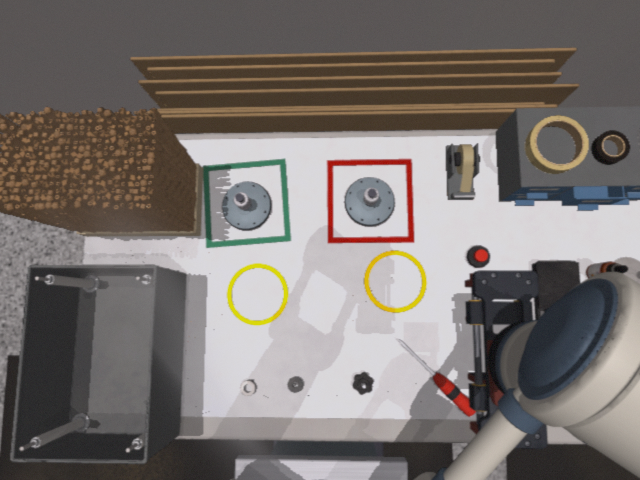

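View pics/s4.png

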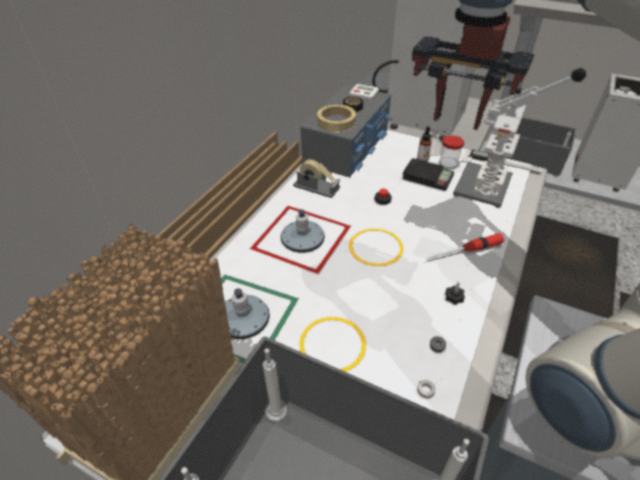

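Both feet stand inside their squares, at top pixels (247,205) and (370,201), and the gripper is clear of them.

```bash
python3 -c "
from h import *
print(job_done())"
```

```text
the job is handed in; nothing more can be done
None
```

Both feet are in their squares, and I handed the job in at about 22 s. The foot from the left ring is in the green square and the one from the right ring is in the red.

**Which foot is which:** I dragged each foot both ways at 64 mm/s. The left one read about 8 N and the right one about 3 N, so I took the left as the good sole and the right as the worn one.

**Placement:** The last depth check put the left foot 8 mm and 4 mm (x, y) from the green centre. The right foot was 4 mm and under 1 mm from the red centre, against a limit of 35 mm. Both stood upright, and the gripper was open and well clear.

**One disagreement:** The worn foot never read the stated 1 N. It gave about 2.2 N at 16 mm/s, 3.2 N at 64 mm/s and 5.2 N at 128 mm/s, while moving the arm through free air read about 0. Part of its drag therefore grows with speed. I did not repeat the slow test on the good foot, so the choice rests on the comparison at 64 mm/s.

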